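# Slide test of shoes on the inspection ramp

### The arm

A 6-joint arm with a two-finger parallel gripper is mounted at the origin on the work surface. World frame = base frame: x ahead of the robot, y to its left, z up, the work surface at z = 0. Lengths are in mm, angles in rad, forces in N, time in s.
With the tool pointing down it reaches from about 350 to 975 mm from the base axis. Payload 17.4 kg.
Tool frame: the origin (TCP) lies on the front face of the gripper's body, between the roots of the fingers; the fingertips stand 73 mm ahead of it and the grasp point (between the pads) lies bot.grip_point_offset ahead of it (bot.grip_point_offset is the distance from the TCP to the grasp point, in mm); z points along the fingers, y is the line along which they close (so a half turn about z gives the same grasp; the last joint's range is limited). The gripper opens to 85 mm and grips with 20 to 120 N. Pads are 22 mm wide; open, the fingers measure 114 mm over their backs; the gripper's body (76 mm by 85 mm) begins 54 mm behind the grasp point. The pads swing forward as they close: fully open they stand 13 mm farther back than shut.
Start: joints at [-1.243, 0.116, 1.442, -0, 1.584, -0.038], TCP at [241.436, -630.35, 303.903] pointing down, gripper open.
Joint ranges: [-2.83, 2.83], [-0.83, 2.19], [0.07, 2.5], [-1.14, 4.28], [0.01, 3], [-2.97, 2.97]. Speed limits (rad/s): [1.89, 1.89, 2.22, 3.14, 3.14, 3.14].

### API

Orientations are given as a rotation vector (axis times angle).
In Python, from bench import bot gives the robot as it stands.
- The arm moves only by the tool servo_tool, never from a script. Its argument "commands" is a list of rows, each a list of 7 numbers: the opening, from -1 (shut) to 1 (fully open), then the shift along the tool's x, y, z in mm, then the turn, a rotation vector about the tool's x, y, z in degrees. In form: [[claw, tx, ty, tz, ax, ay, az], ...]. A call has 1 to 10 rows; each row shifts and turns the commanded pose from where the row before left it, along the tool's axes as they then stand; what a row does not reach is not made up. A row lasts 1/8 s, in which the tool goes at most 62.5 mm and 10.7 degrees, less where a joint would pass 70% of its speed; a pose out of reach is approached as far as the arm can. A call is refused whole if a number of a shift passes 62.5 or a number of a turn 10.7, either way. A call with a gripper value outside its range is refused whole. The fingers move at their own pace and stop on an object; "newtons" is the grip in N (left out, the last holds). Time passes only in rows, so rows that do not move let the fingers close. It gives the time, the measured TCP pose, the force, the opening and the grip force at its end, in the units of the state.
- bot.get_state(): the state, without advancing time (a new reading comes with each control period).
- bot.capture(name): name is "scene" or "side" or "wrist"; returns a dict with "image" (420x560x3 uint8, red, green, blue), "depth" (420x560 float32, mm along the optical axis (not along the pixel's ray), 0 where there is no reading), "K" (3x3 intrinsics, pixels), "camera_from_world" (4x4, takes a point from world to camera coordinates); the wrist camera has in their place "T_tool_cam" (4x4, takes a point from camera to tool coordinates, whose origin is the TCP and whose axes are the flange's). Camera axes: x right, y down, z forward; pixel columns grow to the right and rows downward; lengths in mm; the calibration is good to about 2 mm. A picture is of the moment at which its call begins: read the wrist's pose just before it.
- bot.hand_in(): hands the job in; it is judged then, once.
The state is a dict: "t": time; "joints": joint angles; "dq": joint speeds; "effort": joint torques, N m; "position": TCP position; "ee_rot": TCP orientation; "contact_force": force on the tool from outside, world axes, zero at the start; "wrist_torque": the same for the moment, N m; "width": finger opening in mm; "finger_force": force on a finger pad.
Only numpy, scipy, OpenCV 4.12 (cv2) and the standard library are available. Lean on these libraries where they do the work, as an engineer would, in place of code of your own. Each camera call takes 0.05 s, during which the arm holds its last target. There are 200 camera calls.

### The job

Try each of the three black slide shoes on the test ramp: lay it on the start mark near the top, let go and see what it does - a good one slides by itself through the funnel into the clear bin, so never carry or push a shoe into the funnel yourself. A shoe that stays put on the ramp is a reject: take it off, lay it in the grey lipped bin while that stands on the counter, then hang the bin with it by its lip on the top rail of the louvered panel and let go. Leave the cap screws, the go gauge and the V-block where they are.

Things in the scene. Friction and masses are not known exactly. Their poses are not given: they have to be found in the camera images.
- shoe_a: one of three slide shoes that look alike: black metal, flat sole 100 mm long (body x) by 48 wide (y) by 10 thick, and along its middle an upright web 70 long, 16 wide (y), from 10 to 42 mm above the underside, to grip it by. Origin: centre of the underside, z up; about 0.24 kg. How slippery its sole is cannot be seen, only tried on the ramp: any number of the three may slide or stick.
- shoe_b: one of three slide shoes that look alike: black metal, flat sole 100 mm long (body x) by 48 wide (y) by 10 thick, and along its middle an upright web 70 long, 16 wide (y), from 10 to 42 mm above the underside, to grip it by. Origin: centre of the underside, z up; about 0.24 kg. How slippery its sole is cannot be seen, only tried on the ramp: any number of the three may slide or stick.
- shoe_c: one of three slide shoes that look alike: black metal, flat sole 100 mm long (body x) by 48 wide (y) by 10 thick, and along its middle an upright web 70 long, 16 wide (y), from 10 to 42 mm above the underside, to grip it by. Origin: centre of the underside, z up; about 0.24 kg. How slippery its sole is cannot be seen, only tried on the ramp: any number of the three may slide or stick.
- ramp: the fixed test stand: ramp, below its lower end a round galvanized funnel 260 mm across (rim 170 mm up), below that a clear bin (both centred at x = 286 mm). Origin on the counter right below the start mark; x level, pointing downhill; y across; z up. The steel ramp falls at 18 degrees along +x; guides 8 mm high along its sides, 124 mm clear between them.
- ramp_mark (a point): the start mark near the ramp's top: the point of the ramp surface (midway between two engraved lines) on which a shoe's middle is to be laid, sole flat on the slope, long side downhill; 243 mm above the counter, axes as the stand's. The ramp ends 75 mm uphill and 195 mm downhill of it. A slippery shoe let go here is in the funnel within about a second.
- reject_bin: the loose grey reject bin, open above: 130 mm deep (x) by 160 wide (y) by 65 high, walls and floor 4 mm, about 0.3 kg. Front at -x, rear at +x; origin: centre of the underside. A hanging lip runs along the top of the rear wall, a finger grip is at the top of the front wall.
- bin_grip (a point): centre of the grip block on the bin's front wall: 12 mm thick (bin x), 60 wide (y), 28 high, top 68 mm above the bin's underside; this point is 65 mm in front of the bin's origin, 54 mm up. One finger goes inside the bin, so a shoe should lie across the bin (along y) in its rear half.
- bin_lip (a point): middle of the lower edge of the tab of the hanging lip: 80 mm behind the bin's origin, 43 mm above its underside. The lip is 120 mm wide: a plate 4 mm thick (underside 61 mm up) reaches 17 mm back from the rear wall, and the tab, 4 mm thick, turns down 22 mm from its rear edge; the slot between wall and tab is 13 mm.
- panel: the fixed louvered panel on the counter, 340 mm wide, 158 high; front at -x, y along it, z up; origin: on the counter under the middle of its sheet's front face (x = 0). Three rows of louvers, tops at 145, 100 and 55 mm, each an upright strip 280 long, 24 high, 4 thick, its middle at x = -20 mm, open above and closed below, with an 18 mm wide pocket behind it.
- panel_rail (a point): middle of the top edge of the top strip (the rail), 145 mm above the counter; axes as the panel's. The bin hangs facing the same way as the panel: the tab in the pocket behind this strip, the lip's plate resting on the strip, the bin's back leaning on the strip below; it then sags forward by some 0.15 rad.
- screw_1: a standing black cap screw, head down: head 30 mm across and 20 high, shank 20 across, 85 mm tall in all; origin at the centre of its foot. Leave it.
- screw_2: a standing black cap screw, head down: head 30 mm across and 20 high, shank 20 across, 85 mm tall in all; origin at the centre of its foot. Leave it.
- screw_3: a standing black cap screw, head down: head 30 mm across and 20 high, shank 20 across, 85 mm tall in all; origin at the centre of its foot. Leave it.
- screw_4: a standing black cap screw, head down: head 30 mm across and 20 high, shank 20 across, 85 mm tall in all; origin at the centre of its foot. Leave it.
- go_gauge: a flat orange plastic go gauge, U-shaped, 100 by 140 mm and 12 high; origin: centre of the underside. Leave it.
- v_block: a steel V-block 100 by 48 mm and 42 high with a groove along its top, 0.9 kg; origin: centre of the underside. Not a shoe; leave it.
There are look-alikes about, which are no part of the job. Leave any turquoise look-alike of the shoe_a alone. What is shaped like the reject_bin but turquoise is not meant.

How it is judged:
By the outcome, as a careful person would: the job done as asked, in the order asked, and still so for the second after the job is handed in, with the robot touching nothing.
It also fails if it takes over 72 s, if anything falls off the work surface, if the arm or the gripper's body presses on something with over 40 N, if the wrist force passes 120 N, or if a joint passes its speed limit or range.

## Working session

There is one attempt and no reset: what is moved stays moved. The work goes in short steps, Python scripts to look and compute and a tool call to move; the robot and the scene stay as the last step left them, time stands still between calls to the robot, and variables do not carry over. Pictures are saved under pics/ and viewed, at most 12 in all, crops included, and the job is handed in when it is done.

Besides the shell and the picture viewer there is one more tool, called after ">>>" as a command line: name --pt "numbers of a row" for each row, then --argument value for the rest. servo_tool: Moves the arm, as the interface text tells. Its arguments: {"type":"object","properties":{"commands":{"type":"array"},"newtons":{"type":"number"}},"required":["commands"]}

```bash
mkdir -p pics; ls; python3 - <<'E'
from bench import bot
import cv2,numpy as np
s=bot.get_state();print({k:np.round(v,3) for k,v in s.items()},bot.grip_point_offset)
for n in("scene","side","wrist"):
    c=bot.capture(n);np.savez(f"pics/{n}0.npz",**c)
    cv2.imwrite(f"pics/{n}0.png",c["image"][:,:,::-1])
    print(n,[ (k,np.round(c[k],3).tolist()) for k in c if k not in("image","depth")])
E
```

```text
pics
{'t': np.float64(0.0), 'joints': array([-1.243,  0.116,  1.442, -0.   ,  1.584, -0.038]), 'dq': array([ 0.   ,  0.   ,  0.   , -0.   ,  0.003, -0.001]), 'effort': array([-3.0000e-03, -7.3199e+01, -6.3249e+01, -0.0000e+00,  6.0000e-03,
        0.0000e+00]), 'position': array([ 241.382, -630.25 ,  303.156]), 'ee_rot': array([-3.088, -0.571,  0.   ]), 'contact_force': array([ 0.599, -0.019, -0.635]), 'wrist_torque': array([ 0.047, -0.002, -0.063]), 'finger_force': np.float64(0.0), 'width': np.float64(85.331)} 53.900000000000006
scene [('K', [[386.146, 0.0, 286.606], [0.0, 386.146, 209.924], [0.0, 0.0, 1.0]]), ('camera_from_world', [[-0.866, 0.5, 0.021, 535.633], [0.289, 0.533, -0.795, 76.988], [-0.409, -0.682, -0.606, 1258.386], [0.0, 0.0, 0.0, 1.0]])]
side [('K', [[439.336, 0.0, 279.409], [0.0, 439.336, 202.075], [0.0, 0.0, 1.0]]), ('camera_from_world', [[-0.757, -0.654, 0.012, 266.757], [-0.521, 0.591, -0.616, 465.782], [0.396, -0.473, -0.787, 1280.2], [0.0, 0.0, 0.0, 1.0]])]
wrist [('K', [[327.165, 0.0, 278.887], [0.0, 327.165, 207.947], [0.0, 0.0, 1.0]]), ('T_tool_cam', [[0.0, -0.961, -0.276, 70.799], [1.0, 0.0, -0.0, -0.775], [0.0, -0.276, 0.961, -70.732], [0.0, 0.0, 0.0, 1.0]])]
```

View pics/scene0.png

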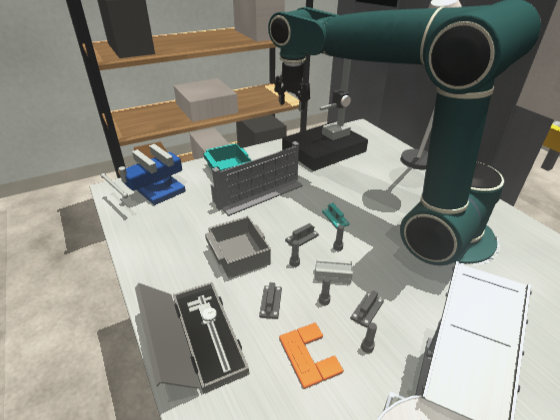

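View pics/side0.png

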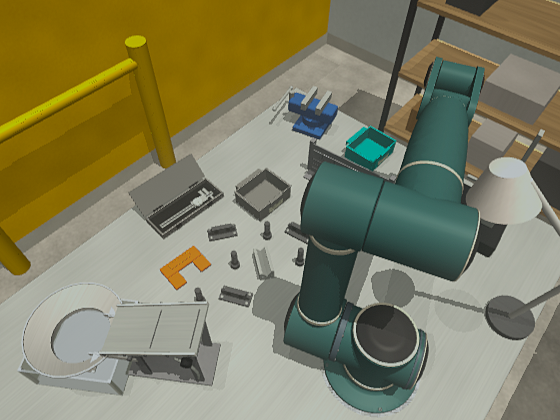

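Scene view: shoes at about (302,234), (270,298) and (368,307); grey bin (238,245); panel (258,180); ramp (480,330), with its mark lines near the top. Side view: ramp (155,330), funnel (75,335), bin (262,193).

```bash
cat > h.py <<'E'
import numpy as np,cv2
def cloud(c):
    K=c["K"];d=c["depth"];v,u=np.mgrid[:420,:560]
    p=np.stack([(u-K[0,2])/K[0,0]*d,(v-K[1,2])/K[1,1]*d,d],-1)
    T=np.linalg.inv(c["camera_from_world"])
    w=p@T[:3,:3].T+T[:3,3]; w[d==0]=np.nan
    return w
def pix(c,p):
    q=c["camera_from_world"]@np.r_[p,1]; q=c["K"]@q[:3]; return q[:2]/q[2]
E
python3 - <<'E'
from h import *
S={n:dict(np.load(f"pics/{n}0.npz")) for n in("scene","side")}
# top view map: highest point, x 200..1000 up, y -600..650
im=np.full((500,750,3),255,np.uint8);hz=np.full((500,750),-1e9)
W={n:cloud(S[n]) for n in S}
for n in S:
    w=W[n].reshape(-1,3);col=S[n]["image"].reshape(-1,3)
    ok=(w[:,2]>-20)&(w[:,2]<320);w=w[ok];col=col[ok]
    o=np.argsort(w[:,2]);w=w[o];col=col[o]
    r=((1050-w[:,0])/2).astype(int);q=((650-w[:,1])/2).astype(int)
    for i in range(len(w)):
        if 0<=r[i]<500 and 0<=q[i]<750 and w[i,2]>=hz[r[i],q[i]]: hz[r[i],q[i]]=w[i,2];im[r[i],q[i]]=col[i][::-1]
cv2.imwrite("pics/top.png",im)
for n,pts in dict(scene=[(302,234),(270,298),(368,307),(333,270),(238,245),(265,185),(480,330),(480,270)],side=[(222,230),(237,294),(262,193),(155,330),(75,335)]).items():
    for u,v in pts: print(n,u,v,np.round(W[n][v,u]),S[n]["image"][v,u])
# dark blobs, 4..60mm high
for n in S:
    w=W[n];I=S[n]["image"].astype(int)
    m=((w[...,2]>5)&(w[...,2]<60)&(I.max(-1)<95)&(w[...,0]>250)&(w[...,0]<1000)).astype(np.uint8)
    k,l,st,_=cv2.connectedComponentsWithStats(m)
    for i in range(1,k):
        if 60<st[i,4]<2500:
            q=w[l==i];print(n,st[i].tolist(),np.round(np.nanmean(q,0)),np.round(np.nanmin(q,0)),np.round(np.nanmax(q,0)))
E
```

```text
scene 302 234 [ 445. -207.   26.] [69 70 66]
scene 270 298 [658. -17.  45.] [115 113 110]
scene 368 307 [456. 123.  41.] [86 86 83]
scene 333 270 [460. -22.  41.] [214 217 206]
scene 238 245 [ 632. -275.    7.] [157 155 146]
scene 265 185 [ 436. -472.   50.] [69 69 68]
scene 480 330 [434. 365. 228.] [240 244 244]
scene 480 270 [352. 286. 268.] [231 235 234]
side 222 230 [639. -27.  33.] [64 64 59]
side 237 294 [428. 115.  41.] [71 71 66]
side 262 193 [ 662. -257.    6.] [134 133 121]
side 155 330 [442. 377. 224.] [87 87 82]
side 75 335 [714. 518.   4.] [163 169 170]
scene [101, 100, 9, 12, 74] [  800. -1513.    33.] [  784. -1538.     5.] [  815. -1500.    59.]
scene [210, 145, 40, 17, 368] [ 451. -769.   35.] [ 410. -794.    6.] [ 522. -645.   60.]
scene [212, 167, 86, 42, 1272] [ 464. -484.   35.] [ 274. -530.    5.] [ 618. -451.   60.]
scene [136, 175, 49, 29, 399] [ 765. -652.   29.] [ 680. -732.    5.] [ 833. -606.   60.]
scene [328, 205, 15, 18, 78] [ 295. -244.   27.] [ 287. -290.   11.] [ 301. -205.   41.]
scene [211, 219, 56, 31, 659] [ 618. -303.   33.] [ 575. -328.    5.] 
[... 1619 characters left out ...]
68. -315.    5.] [ 711. -154.   60.]
side [146, 194, 78, 44, 259] [782.   9.  16.] [ 761. -153.    5.] [884. 121.  31.]
side [288, 223, 21, 16, 120] [ 447. -203.   23.] [ 402. -219.    5.] [ 488. -196.   44.]
side [208, 225, 28, 16, 199] [644. -24.  22.] [615. -79.   5.] [683.  21.  46.]
side [263, 228, 9, 12, 72] [ 514. -120.   28.] [ 504. -139.    5.] [ 532. -109.   58.]
side [296, 255, 8, 11, 66] [ 362. -113.   30.] [ 351. -130.    6.] [ 383. -103.   59.]
side [231, 259, 9, 10, 64] [516.  36.  27.] [506.  23.   5.] [537.  47.  59.]
side [220, 288, 33, 15, 168] [435. 114.  24.] [392.  72.   5.] [490. 139.  45.]
side [127, 357, 78, 25, 748] [435. 405.  13.] [323. 351.   5.] [522. 478.  60.]
```

View pics/top.png

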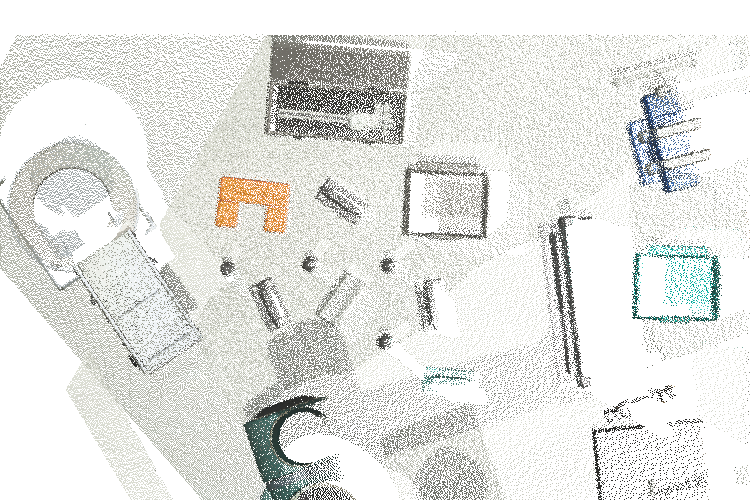

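Top view: ramp runs from (165,355) down to (105,245), funnel (75,205); shoes at (270,302), (342,200), (428,303); bin (447,203); panel strip on the left (+y) of its sheet at (563,300).

```bash
python3 - <<'E'
from h import *
S={n:dict(np.load(f"pics/{n}0.npz")) for n in("scene","side")}
W={n:cloud(S[n]) for n in S}
def box(c,R,z0,z1,chroma=None):
    out=[]
    for n in S:
        w=W[n].reshape(-1,3)
        m=(abs(w[:,0]-c[0])<R)&(abs(w[:,1]-c[1])<R)&(w[:,2]>z0)&(w[:,2]<z1)
        out.append(w[m])
    return out
for name,c in dict(A=(510,107),B=(650,-31),C=(440,-207)).items():
    for z0,z1,t in((36,50,'web'),(6,14,'sole')):
        for i,q in enumerate(box(c,70 if t=='web' else 65,z0,z1)+[np.vstack(box(c,62,z0,z1))]):
            if len(q)<8: continue
            r=cv2.minAreaRect(q[:,:2].astype(np.float32));print(name,t,i,len(q),np.round(r[0]),np.round(r[1]),round(r[2],1),'zmed',round(np.median(q[:,2]),1))
# ramp plane
q=np.vstack(box((420,340),170,150,300));print('ramp',len(q))
from numpy.linalg import lstsq
m=np.ones(len(q),bool)
for _ in range(6):
    a=lstsq(np.c_[q[m][:,:2],np.ones(m.sum())],q[m][:,2],rcond=None)[0]
    e=q[:,2]-np.c_[q[:,:2],np.ones(len(q))]@a;m=abs(e)<5
print(a,m.sum(),'slope',np.degrees(np.arctan(np.hypot(a[0],a[1]))),'downhill yaw',np.degrees(np.arctan2(-a[1],-a[0])))
r=cv2.minAreaRect(q[m][:,:2].astype(np.float32));print(r,np.round(cv2.boxPoints(r)))
# panel and bin points by height
for nm,c,R,zs in(('panel',(455,-480),190,[(150,170),(138,149)]),('bin',(644,-244),110,[(58,75),(66,75),(38,48)])):
    for z in zs:
        q=np.vstack(box(c,R,*z))
        if len(q)>5:
            r=cv2.minAreaRect(q[:,:2].astype(np.float32));print(nm,z,len(q),np.round(cv2.boxPoints(r)).tolist(),np.round(r[1]))
I=S['scene']['image'];
a=cv2.resize(I[205:285,195:285],None,fx=6,fy=6,interpolation=cv2.INTER_CUBIC)
b=cv2.resize(S['side']['image'][160:230,225:300],None,fx=6,fy=6,interpolation=cv2.INTER_CUBIC)
o=np.zeros((560,800,3),np.uint8);a=cv2.resize(a,(400,356));b=cv2.resize(b,(400,373));o[:356,:400]=a;o[:373,400:]=b
cv2.imwrite('pics/bin.png',o[:380,:,::-1])
E
```

```text
A web 0 87 [479.  74.] [ 39. 111.] 31.8 zmed 42.6
A web 1 57 [480.  79.] [ 34. 111.] 30.7 zmed 40.6
A web 2 106 [458. 118.] [30. 20.] 24.7 zmed 42.1
A sole 0 208 [496.  79.] [ 64. 150.] 44.0 zmed 11.2
A sole 1 79 [501. 106.] [ 88. 122.] 43.6 zmed 9.0
A sole 2 269 [509.  93.] [ 81. 149.] 67.4 zmed 10.9
B web 0 145 [647. -36.] [70. 16.] 55.0 zmed 43.1
B web 1 74 [646. -31.] [69. 19.] 55.9 zmed 39.7
B web 2 219 [646. -33.] [73. 21.] 55.5 zmed 42.3
B sole 0 389 [659. -34.] [116. 103.] 79.0 zmed 11.3
B sole 1 139 [646. -30.] [100.  52.] 55.4 zmed 8.8
B sole 2 527 [645. -34.] [108.  95.] 21.7 zmed 10.9
C web 0 104 [ 440. -214.] [70. 17.] 11.3 zmed 43.3
C web 1 40 [ 454. -207.] [40. 19.] 6.9 zmed 39.5
C web 2 144 [ 439. -211.] [70. 23.] 11.3 zmed 42.6
C sole 0 149 [ 440. -215.] [101.  50.] 7.5 zmed 11.1
C sole 1 108 [ 449. -196.] [ 42. 111.] 79.4 zmed 8.8
C sole 2 256 [ 440. -212.] [102.  55.] 6.6 zmed 10.4
ramp 18138
[-2.69143895e-01 -1.80759504e-01  4.12576075e+02] 15875 slope 17.963237511236116 downhill yaw 33.88567085402063
((446.06195068359375, 375.09967041015625), (263.2577209472656, 143.50587463378906), 33.841983795166016) [[297. 361.]
 [377. 242.]
 [595. 389.]
 [515. 508.]]
panel (150, 170) 217 [[271.0, -486.0], [277.0, -533.0], [618.0, -495.0], [613.0, -449.0]] [344.  47.]
panel (138, 149) 712 [[272.0, -480.0], [278.0, -532.0], [618.0, -492.0], [612.0, -441.0]] [342.  52.]
bin (58, 75) 1058 [[565.0, -330.0], [722.0, -335.0], [729.0, -157.0], [571.0, -151.0]] [179. 157.]
bin (66, 75) 369 [[567.0, -326.0], [720.0, -332.0], [728.0, -157.0], [574.0, -151.0]] [175. 154.]
bin (38, 48) 429 [[566.0, -322.0], [720.0, -328.0], [727.0, -161.0], [573.0, -155.0]] [167. 154.]
```

View pics/bin.png

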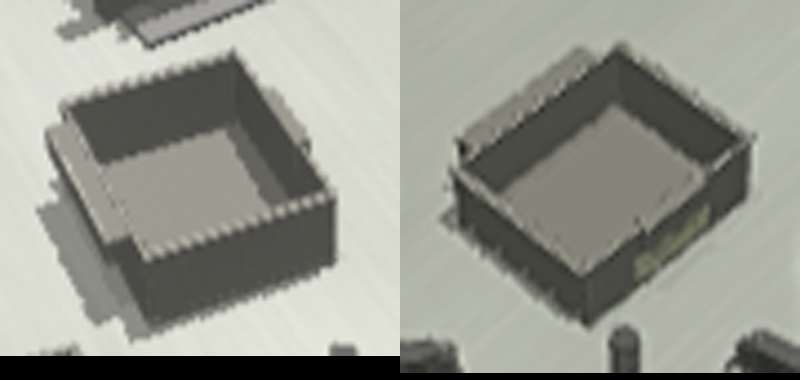

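Bin crop: lip is on the +x side (left in the scene view, upper left in the side view). The pale grip block is on the robot-facing wall, so the bin's yaw is about -2°.

```bash
cat >> h.py <<'E'
from scipy.spatial.transform import Rotation as Rn
def Rtool(yaw,tilt=0,down=34):
    # tool pointing down with tool x at yaw (deg); tilt about ramp y for slope heading 'down'
    R=np.array([[np.cos(np.radians(yaw)),np.sin(np.radians(yaw)),0],[np.sin(np.radians(yaw)),-np.cos(np.radians(yaw)),0],[0,0,-1]])
    a=np.array([-np.sin(np.radians(down)),np.cos(np.radians(down)),0])
    return Rn.from_rotvec(a*np.radians(tilt)).as_matrix()@R
def go(s,p,R):
    """turn (deg, tool axes), then shift in the turned tool's axes"""
    R0=Rn.from_rotvec(s["ee_rot"]).as_matrix()
    print("turn",np.round(np.degrees(Rn.from_matrix(R0.T@R).as_rotvec()),1),"shift after turn",np.round(R.T@(np.array(p)-s["position"]),1),"before turn",np.round(R0.T@(np.array(p)-s["position"]),1))
E
python3 - <<'E'
from h import *
from bench import bot
S={n:dict(np.load(f"pics/{n}0.npz")) for n in("scene","side")}
W={n:cloud(S[n]) for n in S}
for n in S:
    w=W[n].reshape(-1,3);I=S[n]['image'].reshape(-1,3)
    for z0,z1 in((37,50),):
        m=(abs(w[:,0]-446)<55)&(abs(w[:,1]-112)<50)&(w[:,2]>z0)&(w[:,2]<z1)
        r=cv2.minAreaRect(w[m][:,:2].astype(np.float32));print('A',n,m.sum(),r)
# ramp: sole brightness profile along downhill axis
a=np.array([-0.26914,-0.18076,412.576]);d=np.array([.83,.558]);l=np.array([-.558,.83])
for n in S:
    w=W[n];g=S[n]['image'].mean(-1)
    e=w[...,2]-(w[...,:2]@a[:2]+a[2])
    rel=w[...,:2]-[397,342]; s=rel@d;t=rel@l
    m=(abs(e)<8)&(abs(t)<25)
    prof=[(k,round(float(np.median(g[m&(s>=k)&(s<k+4)]))) if (m&(s>=k)&(s<k+4)).sum()>3 else None) for k in range(-90,210,4)]
    print(n,prof)
    on=(abs(e)<6)&(abs(t)<90);print('t range',[np.round(np.percentile(t[on&(abs(s-k)<15)],[1,99])) for k in(-30,50,120)],'s range',np.percentile(s[on&(abs(t)<40)&(s<230)&(s>-110)],[.5,99.5]),'plane bias',np.nanmedian(e[m]))
go(bot.get_state(),[447,113,160],Rtool(117))
E
```

```text
A scene 154 ((440.0497741699219, 106.94859313964844), (70.0279541015625, 16.218366622924805), 25.696971893310547)
A side 102 ((439.80364990234375, 111.27978515625), (69.13723754882812, 17.52973175048828), 25.064781188964844)
scene [(-90, None), (-86, None), (-82, None), (-78, None), (-74, 233), (-70, 241), (-66, 243), (-62, 243), (-58, 243), (-54, 202), (-50, 235), (-46, 243), (-42, 243), (-38, 243), (-34, 243), (-30, 243), (-26, 243), (-22, 243), (-18, 243), (-14, 243), (-10, 243), (-6, 243), (-2, 243), (2, 243), (6, 243), (10, 243), (14, 243), (18, 243), (22, 243), (26, 243), (30, 243), (34, 243), (38, 243), (42, 243), (46, 243), (50, 211), (54, 226), (58, 242), (62, 242), (66, 242), (70, 242), (74, 242), (78, 242), (82, 242), (86, 242), (90, 242), (94, 242), (98, 242), (102, 241), (106, 241), (110, 241), (114, 241), (118, 241), (122, 241), (126, 241), (130, 241), (134, 241), (138, 241), (142, 240), (146, 240), (150, 240), (154, 240), (158, 240), (162, 240), (166, 240), (170, 239), (174, 239), (178, 239), (182, 238), (186, 225), (190, None), (194, None), (198, None), (202, None), (
[... 567 characters left out ...]
0, 163), (54, 98), (58, 155), (62, 161), (66, 159), (70, 159), (74, 159), (78, 159), (82, 159), (86, 160), (90, 160), (94, 160), (98, 160), (102, 160), (106, 160), (110, 160), (114, 161), (118, 160), (122, 161), (126, 160), (130, 161), (134, 160), (138, 160), (142, 160), (146, 161), (150, 161), (154, 161), (158, 162), (162, 162), (166, 161), (170, 161), (174, 162), (178, 162), (182, 162), (186, 161), (190, None), (194, None), (198, None), (202, None), (206, None)]
t range [array([-62.,  68.]), array([-63.,  69.]), array([-63.,  69.])] s range [-67.81634633 188.17407669] plane bias -0.806960148972081
turn [ -0.  -0. -96.] shift after turn [568.9 520.6 143.3] before turn [ 457.8 -620.5  143.9]
```

```bash
python3 - <<'E'
from h import *
from bench import bot
go(bot.get_state(),[440,109,130],Rtool(25.4))
E
```

```text
turn [-0.  -0.  -4.4] shift after turn [ 496.5 -582.6  173.3] before turn [ 449.9 -619.2  173.9]
```

>>> servo_tool --pt "1 0 0 0 0 0 -4.4" --pt "1 33 -39 0 0 0 0" --pt "1 33 -39 0 0 0 0" --pt "1 33 -39 0 0 0 0" --pt "1 33 -39 0 0 0 0" --pt "1 33 -39 0 0 0 0" --pt "1 33 -39 0 0 0 0" --pt "1 33 -39 0 0 0 0" --pt "1 33 -39 0 0 0 0" --pt "1 33 -39 0 0 0 0" --newtons 50

```text
t: 1.4
position: [359.5, -184.4, 303.9]
ee_rot: [3.065, 0.689, 0.0]
contact_force: [0.0, -0.1, -0.0]
width: 85.2
finger_force: 0.0
```

>>> servo_tool --pt "1 33 -39 10 0 0 0" --pt "1 33 -39 20 0 0 0" --pt "1 33 -39 30 0 0 0" --pt "1 33 -39 40 0 0 0" --pt "1 33 -38 40 0 0 0" --pt "1 32 -37 33 0 0 0"

```text
t: 2.15
position: [437.5, 105.7, 132.2]
ee_rot: [3.065, 0.69, 0.0]
contact_force: [0.5, -0.5, 0.8]
width: 85.6
finger_force: 0.0
```

```bash
cat >> h.py <<'E'
def wcloud(c,s):
    K=c["K"];d=c["depth"];v,u=np.mgrid[:420,:560]
    p=np.stack([(u-K[0,2])/K[0,0]*d,(v-K[1,2])/K[1,1]*d,d],-1)
    T=c["T_tool_cam"];p=p@T[:3,:3].T+T[:3,3]
    w=p@Rn.from_rotvec(s["ee_rot"]).as_matrix().T+s["position"];w[d==0]=np.nan
    return w
def rect(w,c,R,z0,z1):
    w=w.reshape(-1,3);m=(np.hypot(w[:,0]-c[0],w[:,1]-c[1])<R)&(w[:,2]>z0)&(w[:,2]<z1)
    if m.sum()<5: print('none');return
    r=cv2.minAreaRect(w[m][:,:2].astype(np.float32));print(m.sum(),np.round(r[0],1),np.round(r[1],1),round(r[2],1),'z',round(float(np.median(w[m][:,2])),1))
E
python3 - <<'E'
from h import *
from bench import bot
s=bot.get_state();c=bot.capture("wrist");cv2.imwrite('pics/w1.png',c['image'][:,:,::-1])
print(s['t'],s['position'],s['joints'],s['width'])
w=wcloud(c,s);rect(w,(440,109),50,36,50);rect(w,(440,109),60,6,14)
go(s,[440,109,87],Rtool(25.4))
E
```

```text
2.15 [437.49738536 105.70003615 132.1836568 ] [ 1.80403199e-01 -2.93864237e-01  2.10774205e+00 -6.56685086e-05
  1.32750724e+00  1.30825854e+00] 85.55022976448664
3723 [440.9 109. ] [69.6 16.4] 25.2 z 42.5
7582 [440.5 109. ] [100.2  48.1] 25.1 z 10.7
turn [ 0. -0. -0.] shift after turn [ 3.7 -1.9 45.2] before turn [ 3.7 -1.9 45.2]
```

>>> servo_tool --pt "0.2 1 0 22 0 0 0" --pt "-0.3 0 0 22 0 0 0" --pt "-1 0 0 0 0 0 0" --pt "-1 0 0 0 0 0 0" --pt "-1 0 0 0 0 0 0" --pt "-1 0 0 0 0 0 0"

```text
t: 2.95
position: [438.9, 104.4, 90.3]
ee_rot: [3.065, 0.689, 0.002]
contact_force: [-1.1, 0.4, 3.4]
width: 15.0
finger_force: 51.0
```

```bash
python3 - <<'E'
from h import *
from bench import bot
s=bot.get_state();print(s['position'],s['width'],s['finger_force'])
R=Rtool(33.9,18,33.9);m=np.array([398,342.5,243]);n=-R[:,2];print(n, R[:,0])
d=s['position'][2]
go(s,m+n*(d+60),Rtool(33.9));go(s,m+n*(d+2),R)
E
```

```text
[438.94442523 104.38115078  90.26132627] 14.963231522232117 51.03972136974335
[0.2564879  0.17235272 0.95105652] [ 0.78938859  0.53044712 -0.30901699]
turn [ 0.  -0.1 -8.5] shift after turn [ 145.3 -220.5 -295.6] before turn [ 111.2 -239.5 -295.6]
turn [ -1.3 -18.   -8.5] shift after turn [  46.8 -220.5 -268.1] before turn [  93.4 -236.9 -240.5]
```

>>> servo_tool --pt "-1 0 0 -40 0 0 0" --pt "-1 0 0 -55 0 0 -8.5" --pt "-1 0 0 -55 0 0 0" --pt "-1 10 -10 -55 0 0 0" --pt "-1 25 -30 -55 0 0 0" --pt "-1 25 -45 -36 0 0 0" --pt "-1 25 -45 0 0 0 0" --pt "-1 25 -45 0 0 -4 0" --pt "-1 25 -45 0 0 -7 0" --pt "-1 0 0 0 0 -7 0"

```text
t: 4.2
position: [427.1, 361.8, 378.9]
ee_rot: [2.881, 0.882, -0.463]
contact_force: [1.4, -1.4, -1.4]
width: 15.1
finger_force: 50.3
```

```bash
python3 - <<'E'
from h import *
from bench import bot
s=bot.get_state();print(s['t'],s['position'],s['width'],s['finger_force'],s['joints'])
R=Rtool(33.9,18,33.9);m=np.array([398,342.5,243]);n=-R[:,2]
go(s,m+n*92-R[:,0]*3.5,R)
E
```

```text
4.2 [427.08717945 361.79086746 378.91648011] 15.081925230586963 50.263951420784 [0.65040271 0.00304584 1.45680483 0.01936923 2.0000076  1.6322196 ]
turn [0.  0.3 0.1] shift after turn [ 5.3 -0.2 48. ] before turn [ 5.5 -0.2 48. ]
```

>>> servo_tool --pt "-1 3 0 24 0 0.3 0" --pt "-1 2 0 18 0 0 0" --pt "-1 0 0 4 0 0 0" --pt "-1 0 0 0 0 0 0"

```text
t: 4.7
position: [420.0, 353.7, 334.9]
ee_rot: [2.888, 0.879, -0.448]
contact_force: [-0.1, 0.2, -2.5]
width: 15.1
finger_force: 50.3
```

```bash
cat > place.py <<'E'
import sys
from h import *
from bench import bot
d=float(sys.argv[1])
s=bot.get_state();print(s['t'],s['position'],s['width'],s['contact_force'])
R=Rtool(33.9,18,33.9);m=np.array([398,342.5,243]);n=-R[:,2]
go(s,m+n*d,R)
for nm in('scene','side'):
    c=bot.capture(nm);w=cloud(c);I=c['image'].max(-1)
    e=(w-m)@n;x=(w-m)@R[:,0];y=(w-m)@np.cross(n,R[:,0])
    mk=(abs(x)<140)&(abs(y)<58)&(e>6)&(e<55)&(I<110)
    print(nm,mk.sum(),[np.round(np.nanpercentile(q[mk],[2,50,98])) for q in(x,y,e)] if mk.sum()>10 else '')
    if len(sys.argv)>2: cv2.imwrite(f'pics/{sys.argv[2]}_{nm}.png',c['image'][:,:,::-1])
E
python3 place.py 90.3 p1
```

```text
4.7 [419.98726571 353.73160299 334.86901432] 15.134065478568148 [-0.07998302  0.15495909 -2.45774574]
turn [-0.  -0.3 -0. ] shift after turn [ 5.1 -2.9  4.6] before turn [ 5.  -2.9  4.7]
scene 1128 [array([-20.,  19.,  47.]), array([-27.,  -7.,  19.]), array([10., 17., 51.])]
side 580 [array([-49., -19.,  43.]), array([-22.,   7.,  23.]), array([ 7., 16., 51.])]
```

>>> servo_tool --pt "-1 2 -2 3 0 -0.3 0" --pt "-1 0 0 1.5 0 0 0" --pt "-1 0 0 0 0 0 0"

```text
t: 5.18
position: [419.5, 356.2, 329.9]
ee_rot: [2.886, 0.879, -0.455]
contact_force: [2.6, 5.2, 2.9]
width: 14.8
finger_force: 51.1
```

```bash
python3 place.py 90.3
```

```text
5.175 [419.48829696 356.21511892 329.87083536] 14.775657664104076 [2.5973037  5.21765929 2.90931349]
turn [-0.  -0.1 -0. ] shift after turn [ 2.6 -0.6  0.2] before turn [ 2.6 -0.6  0.2]
scene 1105 [array([-17.,  20.,  49.]), array([-25.,  -4.,  21.]), array([ 8., 13., 51.])]
side 561 [array([-47., -16.,  44.]), array([-21.,   9.,  25.]), array([ 7., 15., 51.])]
```

>>> servo_tool --pt "-0.2 0 0 0 0 0 0" --pt "-0.2 0 0 0 0 0 0" --pt "-0.2 0 0 0 0 0 0" --pt "-0.2 0 0 -10 0 0 0" --pt "-0.2 0 0 -30 0 0 0" --pt "-0.2 0 0 -30 0 0 0" --pt "-0.2 0 0 0 0 0 0" --pt "-0.2 0 0 0 0 0 0"

```text
t: 6.28
position: [437.3, 367.9, 395.4]
ee_rot: [2.885, 0.878, -0.458]
contact_force: [-0.2, 0.3, 0.0]
width: 34.3
finger_force: 0.0
```

```bash
python3 place.py 90.3 p2
```

```text
6.275 [437.34922921 367.93620741 395.40188975] 34.32793659310454 [-0.19797407  0.29113803  0.01239084]
turn [-0.  0. -0.] shift after turn [ 2.5 -0.8 69.1] before turn [ 2.6 -0.8 69.1]
scene 1283 [array([-40.,  14.,  49.]), array([-25.,  -7.,  21.]), array([ 8., 12., 44.])]
side 667 [array([-46.,  -8.,  50.]), array([-22.,   9.,  25.]), array([ 7., 12., 43.])]
```

View pics/p2_side.png

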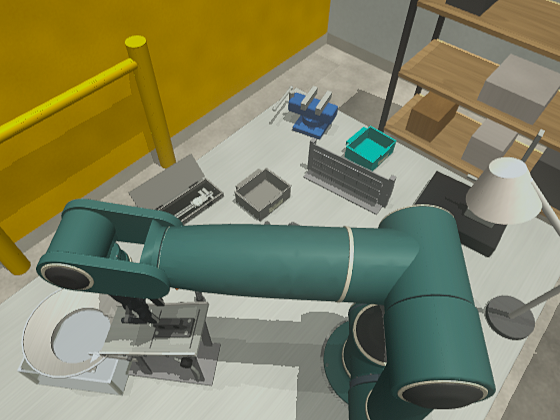

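Side view: the shoe lies on the ramp at (175,325) between the guides, below the raised fingers. It hasn't moved, so I'm checking once more and then taking it off.

>>> servo_tool --pt "-0.2 0 0 0 0 0 0" --pt "-0.2 0 0 0 0 0 0" --pt "-0.2 0 0 0 0 0 0"

```text
t: 6.75
position: [437.3, 367.9, 395.8]
ee_rot: [2.885, 0.878, -0.457]
contact_force: [0.9, -0.0, 0.5]
width: 34.3
finger_force: 0.0
```

```bash
python3 place.py 90.3
```

```text
6.75 [437.30064949 367.94006318 395.83172142] 34.33230884968865 [ 0.90625013 -0.03270953  0.52407601]
turn [-0.  0. -0.] shift after turn [ 2.7 -0.8 69.5] before turn [ 2.7 -0.8 69.5]
scene 1287 [array([-41.,  14.,  49.]), array([-25.,  -7.,  21.]), array([ 8., 12., 44.])]
side 680 [array([-47.,  -7.,  50.]), array([-22.,   9.,  25.]), array([ 7., 12., 44.])]
```

>>> servo_tool --pt "-0.2 1 -1 30 0 0 0" --pt "-0.2 0 0 30 0 0 0" --pt "-0.2 0 0 7 0 0 0" --pt "-1 0 0 0 0 0 0" --pt "-1 0 0 0 0 0 0" --pt "-1 0 0 0 0 0 0"

```text
t: 7.6
position: [420.7, 358.0, 332.6]
ee_rot: [2.886, 0.878, -0.455]
contact_force: [1.1, 0.5, 1.7]
width: 15.1
finger_force: 51.9
```

```bash
python3 place.py 90.3; python3 - <<'E'
from h import *
from bench import bot
s=bot.get_state()
b=np.array([642,-241.]);y=np.radians(-2.);x=np.array([np.cos(y),np.sin(y)])
go(s,np.r_[b+35*x,250],Rtool(88))
E
```

```text
7.6 [420.67706365 357.99360047 332.64584258] 15.149788695795493 [1.13184307 0.54603302 1.73460742]
turn [-0.  -0.1 -0. ] shift after turn [1.6 0.2 3.4] before turn [1.6 0.2 3.4]
scene 1106 [array([-17.,  20.,  49.]), array([-24.,  -4.,  22.]), array([ 8., 13., 51.])]
side 569 [array([-47., -15.,  44.]), array([-18.,  10.,  26.]), array([ 7., 13., 52.])]
turn [ -8.5  16.6 -53.7] shift after turn [-590.9  277.1   82.6] before turn [-90.2 641.2 115.9]
```

>>> servo_tool --pt "-1 0 0 -30 0 0 0" --pt "-1 0 0 -40 0 9 0" --pt "-1 0 0 -10 0 9 0" --pt "-1 0 20 0 0 0 -10" --pt "-1 0 30 0 0 0 -10" --pt "-1 0 30 0 0 0 -10" --pt "-1 0 30 0 0 0 -10" --pt "-1 0 30 0 0 0 -10" --pt "-1 0 0 0 0 0 -4"

```text
t: 8.82
position: [553.1, 292.4, 407.4]
ee_rot: [-2.26, -2.182, 0.002]
contact_force: [-0.6, -0.2, -1.8]
width: 14.8
finger_force: 51.2
```

```bash
python3 - <<'E'
from h import *
from bench import bot
s=bot.get_state();print(s['joints'])
b=np.array([642,-241.]);y=np.radians(-2.);x=np.array([np.cos(y),np.sin(y)])
go(s,np.r_[b+35*x,200],Rtool(88))
E
```

```text
[ 4.45646086e-01  9.06064018e-04  1.39591813e+00 -2.39487861e-04
  1.74632486e+00  4.80644965e-01]
turn [-0.1  0.1 -0. ] shift after turn [-530.   142.5  207.4] before turn [-529.8  142.8  207.7]
```

>>> servo_tool --pt "-1 -53 14 0 0 0 0" --pt "-1 -53 14 10 0 0 0" --pt "-1 -53 14 20 0 0 0" --pt "-1 -53 14 20 0 0 0" --pt "-1 -53 14 20 0 0 0" --pt "-1 -53 14 20 0 0 0" --pt "-1 -53 14 20 0 0 0" --pt "-1 -53 14 20 0 0 0" --pt "-1 -53 14 20 0 0 0" --pt "-1 -50 14 20 0 0 0"

```text
t: 10.07
position: [671.9, -240.6, 237.5]
ee_rot: [-2.263, -2.179, 0.0]
contact_force: [1.6, 1.5, -0.5]
width: 14.9
finger_force: 51.2
```

```bash
python3 - <<'E'
from h import *
from bench import bot
s=bot.get_state();c=bot.capture('wrist');cv2.imwrite('pics/w2.png',c['image'][:,:,::-1])
w=wcloud(c,s).reshape(-1,3)
b=np.array([642,-241.]);y=np.radians(-2.);x=np.array([np.cos(y),np.sin(y)])
go(s,np.r_[b+35*x-3*Rtool(88)[:2,0],102],Rtool(88))
for z0,z1 in((55,75),(63,75),(66,75),(2,8)):
    m=(abs(w[:,0]-642)<110)&(abs(w[:,1]+241)<110)&(w[:,2]>z0)&(w[:,2]<z1)
    r=cv2.minAreaRect(w[m][:,:2].astype(np.float32));print(z0,m.sum(),np.round(r[0],1),np.round(r[1],1),round(r[2],1),'z',np.median(w[m][:,2]),np.round(cv2.boxPoints(r)).tolist())
E
```

```text
turn [-0.  -0.  -0.2] shift after turn [ -4.5   5.2 135.5] before turn [ -4.5   5.2 135.5]
55 7928 [ 647.8 -240.9] [163.3 153.2] 87.4 z 65.505445413156 [[568.0, -319.0], [721.0, -326.0], [728.0, -163.0], [575.0, -156.0]]
63 7090 [ 647.8 -240.9] [163.3 153.2] 87.4 z 65.63389428478588 [[568.0, -319.0], [721.0, -326.0], [728.0, -163.0], [575.0, -156.0]]
66 2474 [ 647.6 -240.5] [161.8 152.7] 87.3 z 66.89471414175149 [[567.0, -318.0], [720.0, -325.0], [728.0, -163.0], [575.0, -156.0]]
2 11146 [ 642.4 -240.3] [219.9 218.9] 0.2 z 4.597149891706707 [[532.0, -131.0], [533.0, -350.0], [753.0, -349.0], [752.0, -130.0]]
```

View pics/w2.png

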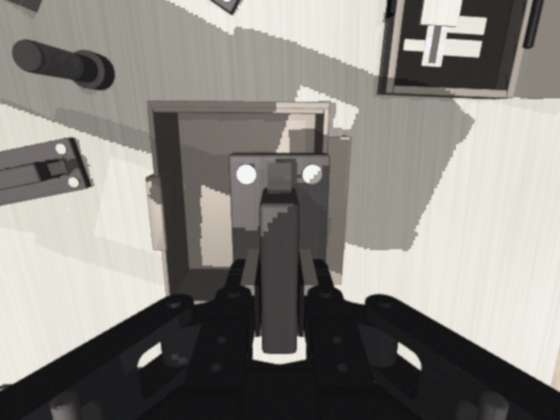

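```bash
python3 - <<'E'
from h import *
from bench import bot
s=bot.get_state()
b=np.array([642.2,-240.6]);y=np.radians(-2.6);x=np.array([np.cos(y),np.sin(y)])
R=Rtool(87.4);go(s,np.r_[b+31*x-3*R[:2,0],100],R)
E
```

```text
turn [-0.2  0.   0.3] shift after turn [  0.6   1.3 133.7] before turn [  0.7   1.8 133.7]
```

>>> servo_tool --pt "-1 0 1 40 0 0 0" --pt "-1 0 0 40 0 0 0" --pt "-1 0 0 30 0 0 0" --pt "-1 0 0 20 0 0 0" --pt "-1 0 0 4 0 0 0" --pt "-1 0 0 0 0 0 0"

```text
t: 10.88
position: [673.2, -238.8, 105.3]
ee_rot: [2.262, 2.179, 0.001]
contact_force: [0.5, -0.9, -1.6]
width: 15.0
finger_force: 51.2
```

>>> servo_tool --pt "-1 0 0 5 0 0 0" --pt "-1 0 0 2 0 0 0" --pt "-0.5 0 0 0 0 0 0" --pt "-0.5 0 0 0 0 0 0" --pt "-0.5 0 0 -15 0 0 0" --pt "-0.5 0 0 -40 0 0 0" --pt "-0.4 0 0 -50 0 0 0"

```text
t: 11.75
position: [672.5, -238.6, 203.9]
ee_rot: [-2.262, -2.179, 0.001]
contact_force: [0.6, 0.2, 0.4]
width: 25.7
finger_force: 0.0
```

```bash
python3 - <<'E'
from h import *
from bench import bot
s=bot.get_state();print(s['position'])
go(s,[646,-33,150],Rtool(55))
c=bot.capture('wrist');w=wcloud(c,s).reshape(-1,3)
m=(abs(w[:,0]-642)<55)&(abs(w[:,1]+241)<70)&(w[:,2]>38)&(w[:,2]<52)
r=cv2.minAreaRect(w[m][:,:2].astype(np.float32));print(m.sum(),r,np.median(w[m][:,2]))
E
```

```text
[ 672.4779908  -238.58266617  203.90301603]
turn [-0.  -0.  32.9] shift after turn [ 153.2 -139.6   53.9] before turn [204.4 -34.1  54. ]
2029 ((673.1064453125, -235.17933654785156), (69.77218627929688, 16.18490219116211), 88.47916412353516) 46.491239080136324
```

>>> servo_tool --pt "0 51 -8.5 0 0 0 0" --pt "0.5 51 -8.5 0 0 0 0" --pt "0.5 51 -8.5 0 0 0 0" --pt "0.5 51 -8.5 0 0 0 0" --pt "0.5 0 0 18 0 0 10.6" --pt "0.5 0 0 18 0 0 10.6" --pt "0.5 0 0 18 0 0 10.6" --pt "0.5 0 0 0 0 0 1"

```text
t: 12.8
position: [646.1, -33.5, 148.0]
ee_rot: [-2.785, -1.452, 0.002]
contact_force: [-0.3, 0.0, 0.2]
width: 64.1
finger_force: 0.0
```

```bash
python3 - <<'E'
from h import *
from bench import bot
s=bot.get_state();c=bot.capture("wrist")
w=wcloud(c,s);rect(w,(646,-33),55,36,50);rect(w,(646,-33),65,6,14)
go(s,[646,-33,88],Rtool(55))
E
```

```text
3138 [647.4 -34.1] [70.1 16.2] 54.9 z 42.5
6547 [647.4 -33.9] [99.8 48.2] 55.3 z 10.7
turn [-0.1  0.   0.1] shift after turn [ 0.3 -0.4 60. ] before turn [ 0.4 -0.3 60. ]
```

>>> servo_tool --pt "0.2 0 1.5 30 0 0 0" --pt "-0.2 0 0 25 0 0 0" --pt "-0.3 0 0 5 0 0 0" --pt "-1 0 0 0 0 0 0" --pt "-1 0 0 0 0 0 0" --pt "-1 0 0 0 0 0 0"

```text
t: 13.6
position: [648.0, -34.4, 89.5]
ee_rot: [2.785, 1.452, 0.002]
contact_force: [-0.8, -0.4, 4.3]
width: 15.0
finger_force: 52.5
```

```bash
python3 - <<'E'
from h import *
from bench import bot
s=bot.get_state();print(s['position'])
R=Rtool(33.9,18,33.9);m=np.array([398,342.5,243]);n=-R[:,2]
go(s,m+n*(s['position'][2]+60),Rtool(33.9))
E
```

```text
[648.02094688 -34.44719659  89.46276733]
turn [ 0.1 -0.  21.2] shift after turn [  48.9 -452.3 -295.7] before turn [ 209.2 -403.7 -296. ]
```

>>> servo_tool --pt "-1 0 0 -40 0 0 0" --pt "-1 0 0 -50 0 0 10.6" --pt "-1 0 0 -50 0 0 10.6" --pt "-1 7 -45 -40 0 0 0" --pt "-1 7 -50 -40 0 0 0" --pt "-1 7 -50 -40 0 0 0" --pt "-1 7 -50 -36 0 0 0" --pt "-1 7 -50 0 0 0 0" --pt "-1 7 -50 0 0 0 0" --pt "-1 7 -50 0 0 0 0"

```text
t: 14.85
position: [496.3, 277.9, 382.4]
ee_rot: [-3.005, -0.915, -0.001]
contact_force: [0.2, 0.0, -3.1]
width: 15.1
finger_force: 51.7
```

>>> servo_tool --pt "-1 0 -50 0 0 0 0" --pt "-1 0 -50 0 0 -4 0" --pt "-1 0 -7 0 0 -7 0" --pt "-1 0 0 0 0 -7 0" --pt "-1 0 0 0 0 0 0"

```text
t: 15.48
position: [438.3, 366.0, 381.0]
ee_rot: [2.885, 0.879, -0.458]
contact_force: [0.7, -0.3, -3.1]
width: 15.3
finger_force: 51.6
```

```bash
python3 place.py 89.5
```

```text
15.475 [438.30861943 366.02757743 381.01251406] 15.265065157978649 [ 0.66257059 -0.33185688 -3.06180056]
turn [-0.   0.1 -0. ] shift after turn [-1.7 -3.  56.2] before turn [-1.6 -2.9 56.2]
scene 0 
side 0
```

>>> servo_tool --pt "-1 -2 -3 25 0 0 0" --pt "-1 0 0 22 0 0 0" --pt "-1 0 0 7 0 0 0" --pt "-1 0 0 2 0 0 0" --pt "-1 0 0 0 0 0 0"

```text
t: 16.2
position: [420.4, 357.4, 330.2]
ee_rot: [2.886, 0.878, -0.455]
contact_force: [-0.4, -0.2, -2.5]
width: 14.7
finger_force: 51.6
```

```bash
python3 place.py 89.5
```

```text
16.2 [420.37694282 357.37652263 330.17427861] 14.662242107716619 [-0.37402387 -0.19283702 -2.52559205]
turn [-0.  -0.1 -0. ] shift after turn [ 1.4 -0.1  1.7] before turn [ 1.4 -0.1  1.7]
scene 1052 [array([-17.,  19.,  46.]), array([-25.,  -4.,  21.]), array([ 8., 15., 50.])]
side 598 [array([-50., -18.,  41.]), array([-21.,   9.,  26.]), array([ 7., 15., 52.])]
```

>>> servo_tool --pt "-1 2 0 2 0 0 0" --pt "-1 0 0 0 0 0 0" --pt "-0.2 0 0 0 0 0 0" --pt "-0.2 0 0 0 0 0 0" --pt "-0.2 0 0 0 0 0 0" --pt "-0.2 0 0 -10 0 0 0" --pt "-0.2 0 0 -30 0 0 0" --pt "-0.2 0 0 -30 0 0 0" --pt "-0.2 0 0 0 0 0 0" --pt "-0.2 0 0 0 0 0 0"

```text
t: 17.55
position: [439.2, 370.1, 392.9]
ee_rot: [2.885, 0.878, -0.458]
contact_force: [-0.7, 0.4, -0.7]
width: 34.0
finger_force: 0.0
```

```bash
python3 place.py 89.5 p4
```

```text
17.55 [439.19594973 370.09336128 392.88811959] 33.99902387387831 [-0.65700773  0.42908494 -0.72048587]
turn [-0.  0. -0.] shift after turn [-0.8 -0.1 68.4] before turn [-0.8 -0.1 68.4]
scene 0 
side 0
```

```bash
python3 - <<'E'
from h import *
from bench import bot
s=bot.get_state();go(s,[440,-211,300],Rtool(11))
for nm in('scene','side'):
    c=bot.capture(nm);w=cloud(c);m=(c['image'].max(-1)<95)&(np.hypot(w[...,0]-635,w[...,1]-502)<140)&(w[...,2]<260)
    print(nm,m.sum(),np.round(np.median(w[m],0)) if m.any() else '')
    print([c['image'][int(v),int(u)] for u,v in [pix(c,(398,342,243))]])
cv2.imwrite('pics/fun.png',cv2.resize(c['image'][270:400,10:230,::-1],None,fx=3,fy=3))
E
```

```text
turn [ 3.6 17.8 22.7] shift after turn [-109.9  570.5   92.5] before turn [-278.3  483.   188.1]
scene 23 [582. 383. 193.]
[array([142, 144, 136], dtype=uint8)]
side 367 [641. 512.  26.]
[array([128, 132, 122], dtype=uint8)]
```

View pics/fun.png

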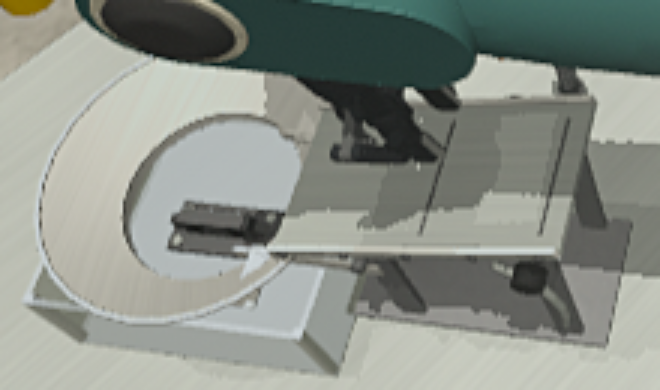

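The funnel crop shows shoe B lying upright in the clear bin at (220,228), so B is good. Next is shoe C.

>>> servo_tool --pt "0 0 0 -10 0 9 0" --pt "0 0 0 0 0 9 0" --pt "0 0 20 0 0 0 10.6" --pt "0 0 30 0 0 0 10.6" --pt "0.5 0 40 0 0 0 1.6"

```text
t: 18.38
position: [473.6, 288.0, 402.3]
ee_rot: [3.127, 0.299, -0.001]
contact_force: [-0.3, -0.4, 0.8]
width: 59.5
finger_force: 0.0
```

```bash
python3 - <<'E'
from h import *
from bench import bot
s=bot.get_state();go(s,[440,-211,150],Rtool(11))
E
```

```text
turn [ 0.   0.  -0.1] shift after turn [-128.2  483.4  252.3] before turn [-127.3  483.6  252.5]
```

>>> servo_tool --pt "0.5 -12.8 48.3 10 0 0 0" --pt "0.5 -12.8 48.3 20 0 0 0" --pt "0.5 -12.8 48.3 20 0 0 0" --pt "0.5 -12.8 48.3 20 0 0 0" --pt "0.5 -12.8 48.3 30 0 0 0" --pt "0.5 -12.8 48.3 30 0 0 0" --pt "0.5 -12.8 48.3 30 0 0 0" --pt "0.5 -12.8 48.3 30 0 0 0" --pt "0.5 -12.8 48.3 30 0 0 0" --pt "0.5 -12.8 48.3 30 0 0 0"

```text
t: 19.62
position: [439.9, -211.5, 151.8]
ee_rot: [3.127, 0.302, 0.001]
contact_force: [0.3, 1.0, -0.5]
width: 64.1
finger_force: 0.0
```

```bash
python3 - <<'E'
from h import *
from bench import bot
s=bot.get_state();c=bot.capture("wrist")
w=wcloud(c,s);rect(w,(440,-211),55,36,50);rect(w,(440,-211),65,6,14)
go(s,[440,-211,88],Rtool(11))
E
```

```text
3018 [ 440.7 -213.2] [69.9 16.5] 8.9 z 42.5
6318 [ 440.6 -213.1] [100.1  48.1] 8.8 z 10.7
turn [ 0.  -0.   0.1] shift after turn [ 0.2 -0.4 63.8] before turn [ 0.2 -0.4 63.8]
```

>>> servo_tool --pt "0.2 0.5 2 30 0 0 2.1" --pt "-0.2 0 0 25 0 0 0" --pt "-0.3 0 0 7 0 0 0" --pt "-1 0 0 0 0 0 0" --pt "-1 0 0 0 0 0 0" --pt "-1 0 0 0 0 0 0"

```text
t: 20.42
position: [441.7, -211.8, 91.6]
ee_rot: [3.131, 0.246, 0.001]
contact_force: [-0.1, 0.2, -1.3]
width: 14.8
finger_force: 52.7
```

```bash
python3 - <<'E'
from h import *
from bench import bot
s=bot.get_state();print(s['position'])
R=Rtool(33.9,18,33.9);m=np.array([398,342.5,243]);n=-R[:,2]
go(s,m+n*(s['position'][2]+60),Rtool(33.9))
E
```

```text
[ 441.68520892 -211.84882547   91.58942677]
turn [  0.   -0.  -24.9] shift after turn [ 319.8 -484.5 -295.6] before turn [  86.  -573.9 -295.9]
```

>>> servo_tool --pt "-1 0 0 -40 0 0 0" --pt "-1 0 0 -50 0 0 -8.3" --pt "-1 0 0 -50 0 0 -8.3" --pt "-1 10 -15 -40 0 0 -8.3" --pt "-1 28 -43 -40 0 0 0" --pt "-1 28 -43 -40 0 0 0" --pt "-1 28 -43 -36 0 0 0" --pt "-1 28 -43 0 0 0 0" --pt "-1 28 -43 0 0 0 0" --pt "-1 28 -43 0 0 0 0"

```text
t: 21.68
position: [439.2, 111.3, 384.2]
ee_rot: [3.005, 0.915, 0.002]
contact_force: [1.3, -0.3, -1.3]
width: 15.2
finger_force: 52.9
```

>>> servo_tool --pt "-1 28 -43 0 0 0 0" --pt "-1 28 -43 0 0 0 0" --pt "-1 28 -43 0 0 0 0" --pt "-1 28 -43 0 0 0 0" --pt "-1 28 -40 0 0 -4 0" --pt "-1 5 0 0 0 -7 0" --pt "-1 0 0 0 0 -7 0" --pt "-1 0 0 0 0 0 0"

```text
t: 22.68
position: [442.7, 367.0, 382.3]
ee_rot: [2.885, 0.878, -0.458]
contact_force: [0.4, 0.2, -2.2]
width: 15.0
finger_force: 52.9
```

```bash
python3 place.py 91.6
```

```text
22.675 [442.67670959 367.03539009 382.29021161] 14.967258595730812 [ 0.41336839  0.21355565 -2.1969991 ]
turn [-0.   0.1 -0. ] shift after turn [-5.2 -4.6 56.6] before turn [-5.2 -4.5 56.6]
scene 0 
side 1
```

>>> servo_tool --pt "-1 -4 -4.5 25 0 0 0" --pt "-1 0 0 22 0 0 0" --pt "-1 0 0 8 0 0 0" --pt "-1 0 0 2 0 0 0" --pt "-1 0 0 0 0 0 0"

```text
t: 23.4
position: [422.0, 358.3, 331.1]
ee_rot: [2.886, 0.878, -0.455]
contact_force: [0.7, 0.0, -1.2]
width: 14.9
finger_force: 52.9
```

```bash
python3 place.py 91.6
```

```text
23.4 [421.96562036 358.34738943 331.14882636] 14.928765885040765 [ 0.69828401  0.04790719 -1.15156963]
turn [-0.  -0.1 -0. ] shift after turn [-0.1 -0.2  1.1] before turn [-0.1 -0.2  1.1]
scene 1057 [array([-16.,  21.,  48.]), array([-25.,  -4.,  22.]), array([ 8., 15., 50.])]
side 605 [array([-49., -16.,  40.]), array([-21.,   9.,  26.]), array([ 7., 14., 51.])]
```

>>> servo_tool --pt "-1 0 0 1.5 0 0 0" --pt "-1 0 0 0 0 0 0" --pt "-0.2 0 0 0 0 0 0" --pt "-0.2 0 0 0 0 0 0" --pt "-0.2 0 0 0 0 0 0" --pt "-0.2 0 0 -10 0 0 0" --pt "-0.2 0 0 -30 0 0 0" --pt "-0.2 0 0 -30 0 0 0" --pt "-0.2 0 0 0 0 0 0" --pt "-0.2 0 0 0 0 0 0"

```text
t: 24.75
position: [439.4, 370.1, 395.0]
ee_rot: [2.885, 0.878, -0.458]
contact_force: [0.1, -0.6, 0.4]
width: 33.7
finger_force: 0.0
```

```bash
python3 place.py 91.6 p6; python3 - <<'E'
from h import *
from bench import bot
c=bot.capture('side');w=cloud(c);m=(c['image'].max(-1)<95)&(np.hypot(w[...,0]-635,w[...,1]-502)<140)&(w[...,2]<260)
print(m.sum())
s=bot.get_state();R=Rtool(88);go(s,[577,-238,250],R)
# panel rail estimate from initial clouds
E
```

```text
24.75 [439.37046082 370.08890301 394.97970356] 33.7202301042228 [ 0.07704084 -0.62821485  0.39865134]
turn [-0.  0. -0.] shift after turn [-0.3 -0.2 68.3] before turn [-0.3 -0.2 68.3]
scene 0 
side 0 
527
turn [ -8.5  16.7 -53.7] shift after turn [-602.8  158.9  144.7] before turn [-168.4  581.6  207.1]
```

>>> servo_tool --pt "0 0 0 -10 0 9 0" --pt "0 0 0 0 0 9 0" --pt "0 0 20 0 0 0 -10.6" --pt "0 0 30 0 0 0 -10.6" --pt "0 0 40 0 0 0 -10.6" --pt "0 0 40 0 0 0 -10.6" --pt "0 0 40 0 0 0 -10.6" --pt "0 0 0 0 0 0 -1"

```text
t: 25.9
position: [583.9, 283.9, 403.2]
ee_rot: [-2.261, -2.18, 0.004]
contact_force: [-0.1, -0.1, -0.1]
width: 42.8
finger_force: 0.0
```

```bash
python3 - <<'E'
from h import *
from bench import bot
s=bot.get_state();go(s,[480,-400,390],Rtool(88))
E
```

```text
turn [-0.1  0.1 -0.1] shift after turn [-687.1  -80.    13.2] before turn [-687.2  -78.8   14.2]
```

>>> servo_tool --pt "0 -52 -6 1 0 0 0" --pt "0 -52 -6 1 0 0 0" --pt "0 -52 -6 1 0 0 0" --pt "0 -52 -6 1 0 0 0" --pt "0 -52 -6 1 0 0 0" --pt "0 -52 -6 1 0 0 0" --pt "0 -52 -6 1 0 0 0" --pt "0 -52 -6 1 0 0 0" --pt "0 -52 -6 1 0 0 0" --pt "0 -52 -6 1 0 0 0"

```text
t: 27.15
position: [501.9, -233.3, 394.9]
ee_rot: [2.264, 2.178, 0.0]
contact_force: [1.5, 0.6, 0.5]
width: 42.9
finger_force: 0.0
```

>>> servo_tool --pt "0 -52 -6 1 0 0 0" --pt "0 -52 -6 1 0 0 0" --pt "0 -52 -6 1 0 0 0" --pt "0 0 0 0 0 0 0" --pt "0 0 0 0 0 0 0"

```text
t: 27.78
position: [478.9, -386.9, 391.8]
ee_rot: [-2.263, -2.178, -0.0]
contact_force: [0.9, -0.7, 0.8]
width: 42.2
finger_force: 0.0
```

```bash
python3 - <<'E'
from h import *
from bench import bot
s=bot.get_state();print(s['position']);c=bot.capture('wrist');cv2.imwrite('pics/w5.png',c['image'][:,:,::-1])
w=wcloud(c,s).reshape(-1,3)
m=(abs(w[:,0]-450)<200)&(abs(w[:,1]+475)<110)&(w[:,2]>20)
q=w[m]
t=np.radians(6.2);px=np.array([np.sin(t),-np.cos(t)]);py=np.array([np.cos(t),np.sin(t)])
X=(q[:,:2]-[445,-478])@px;Y=(q[:,:2]-[445,-478])@py
for z0,z1 in((150,165),(140,149),(95,104),(50,60)):
    k=(q[:,2]>z0)&(q[:,2]<z1)
    if k.sum()<20: print(z0,k.sum());continue
    h,e=np.histogram(X[k],np.arange(-70,70,4));print(z0,[(int(a),int(b)) for a,b in zip(e,h) if b>10],'Y',np.round(np.percentile(Y[k],[0.5,99.5])))
    r=cv2.minAreaRect(q[k][:,:2].astype(np.float32));print(np.round(cv2.boxPoints(r),1).tolist())
k=(q[:,2]>140)&(q[:,2]<149)
for side,kk in(('strip',k&(X<-5)&(abs(Y)<136)),('sheet',(q[:,2]>152)&(abs(Y)<160))):
    p=q[kk]; 
    if len(p)>20: f=cv2.fitLine(p[:,:2].astype(np.float32),cv2.DIST_HUBER,0,.01,.01).ravel();print(side,len(p),f,np.degrees(np.arctan2(f[1],f[0])),np.percentile(p[:,2],[50,99]),'Y ends',np.percentile(Y[kk],[.5,99.5]))
kk=k&(X<-5);print('strip full Y',np.percentile(Y[kk],[.5,99.5]),(q[kk].min(0)),q[kk].max(0))
E
```

```text
[ 478.93336773 -386.94895759  391.80012782]
150 [(10, 321), (14, 356), (18, 68), (22, 65), (26, 66), (30, 63)] Y [-171.  169.]
[[274.8999938964844, -490.79998779296875], [276.29998779296875, -514.7000122070312], [617.2000122070312, -494.8999938964844], [615.7999877929688, -470.8999938964844]]
140 [(-14, 71), (-10, 968), (-6, 34), (10, 727), (14, 23)] Y [-168.  166.]
[[274.5, -468.79998779296875], [276.79998779296875, -511.5], [615.9000244140625, -493.8999938964844], [613.7000122070312, -451.20001220703125]]
95 [(-14, 80), (-10, 865), (-6, 32), (10, 50)] Y [-140.  166.]
[[275.0, -486.5], [277.79998779296875, -511.0], [614.4000244140625, -473.20001220703125], [611.7000122070312, -448.70001220703125]]
50 [(-14, 78), (-10, 719), (-6, 30), (10, 63)] Y [-167.  166.]
[[274.70001220703125, -486.6000061035156], [283.8999938964844, -568.5], [621.2000122070312, -530.4000244140625], [612.0, -448.5]]
strip 1039 [ 9.9384528e-01  1.1077678e-01  4.3865656e+02 -4.6970584e+02] 6.3600955 [144.95231761 147.04711894] Y ends [-134.69854897  135.08910079]
sheet 51690 [ 9.9925196e-01 -3.8671821e-02  4.7983929e+02 -3.7449149e+02] -2.2162848 [395.28795683 417.84666656] Y ends [-13.38794464 106.65412024]
strip full Y [-139.51105261  137.43643915] [ 304.67647962 -487.54190981  140.02875836] [ 581.41413489 -453.05285382  148.04170502]
```

View pics/w5.png

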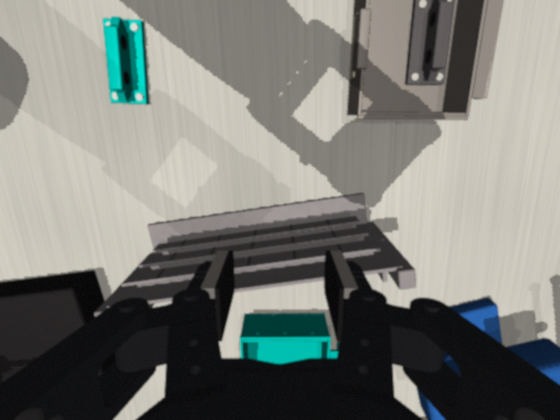

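Wrist view: panel's front strip row runs from (150,235) to (365,205). The bin is at top right with shoe A (430,45) in its rear half. The rail measures (444,-469.3) at z 145, with the panel yaw at -83.6°.

```bash
python3 - <<'E'
from h import *
from bench import bot
s=bot.get_state();go(s,[577.3,-237.7,150],Rtool(87.4))
E
```

```text
turn [ 0.  -0.   0.5] shift after turn [153.2  91.3 242. ] before turn [152.4  92.5 242.1]
```

>>> servo_tool --pt "0.1 38 23 30 0 0 0.5" --pt "0.2 38 23 50 0 0 0" --pt "0.2 38 23 50 0 0 0" --pt "0.2 38 22 50 0 0 0" --pt "0.2 0 0 50 0 0 0" --pt "0.2 0 0 10 0 0 0" --pt "0.2 0 0 0 0 0 0" --newtons 100

```text
t: 28.7
position: [572.1, -246.7, 162.8]
ee_rot: [2.271, 2.169, 0.0]
contact_force: [0.4, -0.1, 0.5]
width: 51.1
finger_force: 0.0
```

```bash
python3 - <<'E'
from h import *
from bench import bot
s=bot.get_state();go(s,[577.3,-237.7,108],Rtool(87.4))
c=bot.capture('wrist');w=wcloud(c,s).reshape(-1,3);cv2.imwrite('pics/w6.png',c['image'][:,:,::-1])
u=np.array([np.cos(np.radians(-2.6)),np.sin(np.radians(-2.6))]);v=np.array([-u[1],u[0]])
X=(w[:,:2]-[642.2,-240.6])@u;Y=(w[:,:2]-[642.2,-240.6])@v
for z0,z1 in((60,75),):
    for y0,y1 in((-28,28),(33,75),(-75,-33)):
        m=(w[:,2]>z0)&(w[:,2]<z1)&(abs(X)<90)&(Y>y0)&(Y<y1)
        h,e=np.histogram(X[m],np.arange(-80,90,4));print(y0,[(int(a),int(b)) for a,b in zip(e,h) if b>5])
m=(w[:,2]>60)&(w[:,2]<75)&(X<-67.5)&(X>-75);print('grip Y',np.percentile(Y[m],[1,99]) if m.any() else 0)
E
```

```text
turn [ 0.  0. -0.] shift after turn [ 9.2  4.8 54.8] before turn [ 9.2  4.8 54.8]
-28 [(-72, 590), (-68, 721), (-64, 734), (-60, 176), (56, 7), (60, 1247), (64, 725), (68, 721), (72, 694), (76, 650), (80, 231)]
33 [(-68, 175), (-64, 531), (-60, 33), (-56, 32), (-52, 34), (-48, 32), (-44, 31), (-40, 32), (-36, 35), (-32, 33), (-28, 33), (-24, 34), (-20, 32), (-16, 33), (-12, 33), (-8, 33), (-4, 34), (0, 32), (4, 34), (8, 33), (12, 30), (16, 35), (20, 31), (24, 33), (28, 35), (32, 33), (36, 32), (40, 35), (44, 32), (48, 34), (52, 28), (56, 46), (60, 1173), (64, 448), (68, 340), (72, 133)]
-75 [(-68, 132), (-64, 305), (56, 10), (60, 571), (64, 316), (68, 295), (72, 298), (76, 315), (80, 141)]
grip Y [-30.85781448  27.45684136]
```

>>> servo_tool --pt "0.2 8 5 20 0 0 0" --pt "0.2 0 0 20 0 0 0" --pt "0.2 0 0 14 0 0 0" --pt "-1 0 0 0 0 0 0" --pt "-1 0 0 0 0 0 0" --pt "-1 0 0 0 0 0 0" --pt "-1 0 0 0 0 0 0"

```text
t: 29.62
position: [577.4, -239.4, 108.3]
ee_rot: [2.271, 2.169, 0.0]
contact_force: [-1.5, 0.5, 3.8]
width: 10.8
finger_force: 98.4
```

>>> servo_tool --pt "-1 0 0 -10 0 0 0" --pt "-1 0 0 -30 0 0 0" --pt "-1 0 0 -40 0 0 0" --pt "-1 0 0 -40 0 0 5" --pt "-1 0 0 -20 0 0 10" --pt "-1 0 0 0 0 0 10" --pt "-1 0 0 0 0 0 10" --pt "-1 0 0 0 0 0 10" --pt "-1 0 0 0 0 0 10" --pt "-1 0 0 0 0 0 10"

```text
t: 30.88
position: [577.1, -239.0, 247.6]
ee_rot: [-3.083, -0.6, 0.001]
contact_force: [-0.2, 0.2, -4.4]
width: 10.7
finger_force: 98.1
```

>>> servo_tool --pt "-1 0 0 0 0 0 10" --pt "-1 0 0 0 0 0 6" --pt "-1 0 0 0 0 0 0"

```text
t: 31.25
position: [577.1, -239.0, 247.6]
ee_rot: [-3.136, -0.175, 0.0]
contact_force: [-0.7, 0.4, -5.2]
width: 10.8
finger_force: 98.1
```

```bash
python3 - <<'E'
from h import *
from bench import bot
s=bot.get_state();print(s['width'],s['finger_force'],s['joints']);go(s,[428.9,-333.6,245],Rtool(6.36))
c=bot.capture('wrist');w=wcloud(c,s).reshape(-1,3);cv2.imwrite('pics/w7.png',c['image'][:,:,::-1])
R=Rn.from_rotvec(s["ee_rot"]).as_matrix();q=(w-s['position'])@R  # tool coords
m=(q[:,2]>30)&(q[:,2]<75)&(abs(q[:,0])<90)&(abs(q[:,1])<170)
for y0 in range(-10,170,20):
    k=m&(q[:,1]>y0)&(q[:,1]<y0+20);print(y0,k.sum(),np.round(np.percentile(q[k,2],[2,50]),1) if k.sum()>5 else '',np.round(np.percentile(q[k,0],[1,99])) if k.sum()>5 else '')
E
```

```text
10.834579175364532 98.07548761367798 [-4.33568627e-01  2.77917444e-02  1.62574706e+00  2.73429904e-04
  1.48846659e+00  1.02556117e+00]
turn [-0.  0.  0.] shift after turn [-157.8   77.6    2.6] before turn [-157.8   77.5    2.6]
-10 8006 [34.1 40.4] [-25.  82.]
10 2182 [32.8 43.3] [ 7. 83.]
30 1702 [41.7 43.2] [75. 83.]
50 1668 [41.8 43.3] [75. 83.]
70 5390 [42.3 62.9] [-25.  82.]
90 4302 [44.4 62.2] [-26.  78.]
110 5208 [51.2 66.5] [-55.  38.]
130 0  
150 0
```

View pics/w7.png

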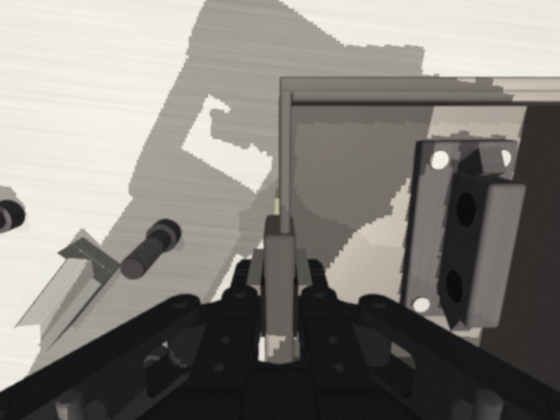

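>>> servo_tool --pt "-1 -20 10 0 0 0 0" --pt "-1 -38 18 0 0 0 0" --pt "-1 -38 18 0 0 0 0" --pt "-1 -38 18 0 0 0 0" --pt "-1 -23 12 0 0 0 0" --pt "-1 0 0 0 0 0 0" --pt "-1 0 0 0 0 0 0"

```text
t: 32.17
position: [429.5, -332.1, 247.7]
ee_rot: [3.137, 0.175, 0.0]
contact_force: [-0.1, 0.1, -4.5]
width: 10.6
finger_force: 98.1
```

```bash
python3 - <<'E'
from h import *
from bench import bot
s=bot.get_state();go(s,[428.9,-333.6,200],Rtool(6.36))
c=bot.capture('scene');cv2.imwrite('pics/s7.png',cv2.resize(c['image'][100:300,150:400,::-1],None,fx=3,fy=3,interpolation=cv2.INTER_CUBIC))
px=np.array([.1108,-.9938]);py=np.array([.9938,.1108])
for n in('scene','side'):
    c=bot.capture(n) if n=='side' else c
    w=cloud(c).reshape(-1,3);X=(w[:,:2]-[444,-469.3])@px;Y=(w[:,:2]-[444,-469.3])@py
    # lip plate top z ~ 139+65=204 ; 
    for nm,z0,z1 in(('plate',196,214),('rail',141,149)):
        k=(w[:,2]>z0)&(w[:,2]<z1)&(X>-20)&(X<30)&(abs(Y)<(60 if nm=='plate' else 139))
        h,e=np.histogram(X[k],np.arange(-20,31,2));print(n,nm,k.sum(),np.median(w[k,2]) if k.any() else '',[(int(a),int(b)) for a,b in zip(e,h) if b>2])
E
```

```text
turn [ 0. -0.  0.] shift after turn [-0.7  1.5 47.7] before turn [-0.7  1.5 47.7]
scene plate 164 204.83946582621707 [(-16, 3), (-14, 15), (-12, 31), (-10, 27), (-8, 11), (-6, 15), (-2, 9), (0, 10), (2, 11), (4, 10), (6, 9), (8, 6), (10, 4)]
scene rail 91 144.7806563969666 [(-2, 3), (0, 11), (2, 18), (4, 6), (20, 3), (22, 14), (24, 20), (26, 5)]
side plate 0  []
side rail 1 145.33898052916857 []
```

View pics/s7.png

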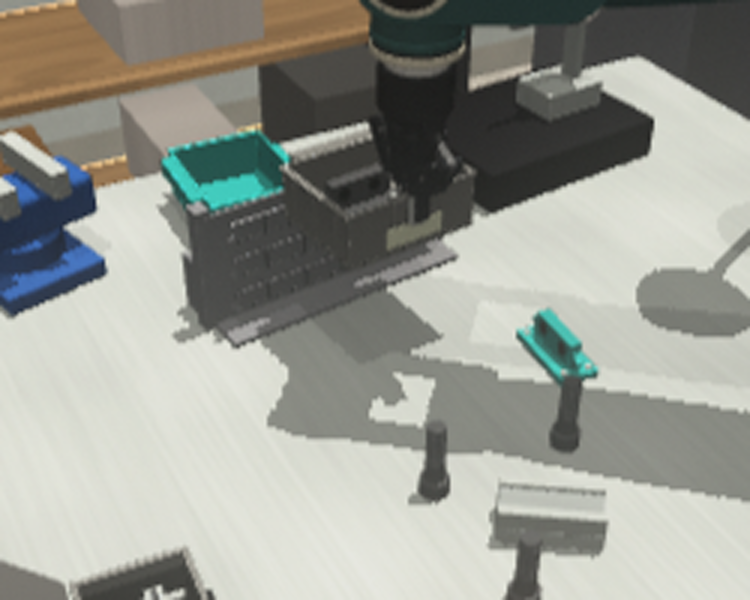

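Scene crop: the bin is level above the rail, its lip overhanging the rail behind at (300,165), and the shoe is still inside. Lowering in steps.

>>> servo_tool --pt "-1 -0.5 1.5 10 0 0 0" --pt "-1 0 0 12 0 0 0" --pt "-1 0 0 10 0 0 0" --pt "-1 0 0 8 0 0 0" --pt "-1 0 0 6 0 0 0" --pt "-1 0 0 0 0 0 0"

```text
t: 33.02
position: [429.2, -333.6, 201.1]
ee_rot: [-3.136, -0.174, 0.001]
contact_force: [-0.6, 0.8, -4.2]
width: 10.5
finger_force: 98.2
```

>>> servo_tool --pt "-1 0 0 5 0 0 0" --pt "-1 0 0 3 0 0 0" --pt "-1 0 0 0 0 0 0"

```text
t: 33.4
position: [429.2, -333.6, 193.3]
ee_rot: [-3.137, -0.174, 0.0]
contact_force: [-0.3, -0.0, -3.7]
width: 10.6
finger_force: 98.1
```

>>> servo_tool --pt "-1 0 0 1.5 0 0 0" --pt "-1 0 -2 5 -2.2 0 0" --pt "-1 0 -2 5 -2.2 0 0" --pt "-1 0 0 0 0 0 0"

```text
t: 33.9
position: [428.8, -329.3, 181.6]
ee_rot: [3.059, 0.171, 0.006]
contact_force: [-1.5, 0.8, -3.5]
width: 10.8
finger_force: 98.2
```

>>> servo_tool --pt "-1 0 -2 5 -2.2 0 0" --pt "-1 0 -1 4 -1.5 0 0" --pt "-1 0 0 0 0 0 0"

```text
t: 34.28
position: [428.6, -327.0, 172.2]
ee_rot: [2.995, 0.167, 0.011]
contact_force: [-1.4, 4.6, -2.7]
width: 10.9
finger_force: 98.7
```

```bash
python3 - <<'E'
from h import *
from bench import bot
s=bot.get_state();print(s['position'],s['contact_force'],s['wrist_torque'])
c=bot.capture('scene');cv2.imwrite('pics/s8.png',cv2.resize(c['image'][120:230,200:340,::-1],None,fx=5,fy=5,interpolation=cv2.INTER_CUBIC))
px=np.array([.1108,-.9938]);py=np.array([.9938,.1108])
w=cloud(c).reshape(-1,3);X=(w[:,:2]-[444,-469.3])@px;Y=(w[:,:2]-[444,-469.3])@py
for x0 in range(-20,24,4):
    k=(X>x0)&(X<x0+4)&(Y>-55)&(Y<55)&(w[:,2]>90)&(w[:,2]<175)
    print(x0,k.sum(),np.round(np.percentile(w[k,2],[5,50,98]),1) if k.sum()>3 else '')
E
```

```text
[ 428.55685364 -327.01968891  172.23738321] [-1.41772249  4.5972054  -2.73428354] [ 0.9265053   0.35960644 -0.04278826]
-20 0 
-16 11 [138.9 146.2 149.4]
-12 109 [119.4 140.2 151.5]
-8 135 [107.4 121.7 151.4]
-4 45 [ 96.7 147.9 152.6]
0 28 [147.4 150.8 153.1]
4 17 [148.8 151.  154.2]
8 13 [149.2 150.5 151.9]
12 0 
16 0 
20 29 [143.8 148.1 153.8]
```

>>> servo_tool --pt "-0.6 0 0 0 0 0 0" --pt "-0.4 0 0 0 0 0 0" --pt "-0.2 0 0 0 0 0 0" --pt "-0.2 0 0 0 0 0 0" --pt "-0.2 0 0 -10 0 0 0" --pt "-0.2 0 0 -30 0 0 0" --pt "-0.2 0 0 -50 0 0 0" --pt "-0.2 0 -20 -50 0 0 0" --pt "-0.2 0 -50 -30 0 0 0" --pt "-0.2 0 -50 -10 0 0 0"

```text
t: 35.58
position: [412.3, -183.2, 336.8]
ee_rot: [2.994, 0.165, 0.017]
contact_force: [0.2, 0.1, -0.5]
width: 34.1
finger_force: 0.0
```

```bash
python3 - <<'E'
from h import *
from bench import bot
s=bot.get_state();print(s['t'],s['position'],s['contact_force'])
c=bot.capture('scene');d=bot.capture('side')
a=cv2.resize(c['image'][110:270,190:350],(400,400),interpolation=cv2.INTER_CUBIC)
b=cv2.resize(d['image'][260:400,10:170],(400,350),interpolation=cv2.INTER_CUBIC)
o=np.zeros((400,800,3),np.uint8);o[:,:400]=a;o[:350,400:]=b;cv2.imwrite('pics/fin.png',o[:,:,::-1])
w=cloud(d);m=(d['image'].max(-1)<95)&(np.hypot(w[...,0]-635,w[...,1]-502)<110)&(w[...,2]<260);print(m.sum(),np.percentile(w[m],[2,50,98],axis=0).round())
E
```

```text
35.575 [ 412.29108155 -183.23258583  336.84997483] [ 0.15967421  0.14685311 -0.49311766]
792 [[608. 474.  10.]
 [651. 522.  59.]
 [708. 572. 116.]]
```

View pics/fin.png

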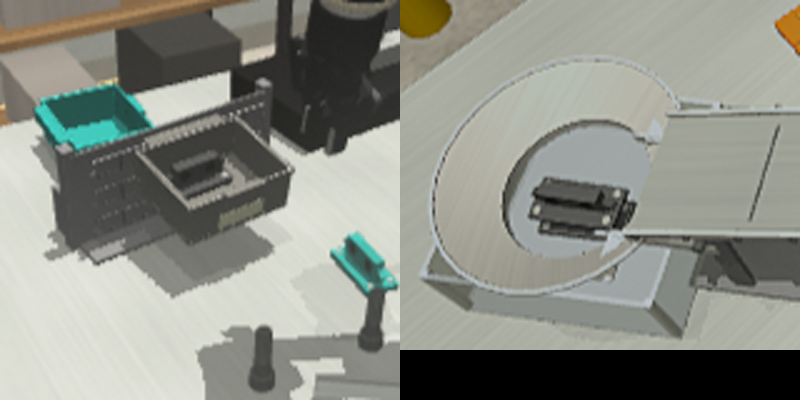

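The bin hangs on the top rail, sagging slightly, with shoe A inside, and both sliding shoes lie in the clear bin below the funnel.

```bash
python3 -c "
from bench import bot
print(bot.hand_in())"
```

```text
the job is handed in; nothing more can be done
None
```

Job handed in at about 36 s of the 72 s: the shoe I tried first stayed put on the ramp and now lies in the grey bin hanging on the panel's top rail; the other two slid through the funnel into the clear bin, one resting on the other.

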